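Turn the scale's cover plate over and lay it on the scale

ROBOT

A 6-joint arm with a two-finger parallel gripper is mounted at the origin on the work surface. World frame = base frame: x ahead of the robot, y to its left, z up, the work surface at z = 0. Lengths are in m, angles in rad, forces in N, time in s.
With the tool pointing down it reaches from about 0.3 to 0.75 m from the base axis. Payload 8.5 kg.
Tool frame: the origin (TCP) lies at the centre of the arm's flange, where the gripper is bolted on; the fingertips stand 173 mm ahead of it and the grasp point (between the pads) lies 155 mm ahead of it (ctrl.tips_ahead is the distance from the TCP to the fingertips, in m); z points along the fingers, x is the direction in which the jaws open and shut, and the axes are right-handed (so a half turn about z gives the same grasp; the last joint's range is limited). The gripper opens to 85 mm and grips with 20 to 120 N. Pads are 22 mm wide; open, the fingers measure 114 mm over their backs; the gripper's body (76 mm by 85 mm) begins 54 mm behind the grasp point. The pads swing forward as they close: fully open they stand 13 mm farther back than shut.
Start: joints at [-1.495, 0.381, 1.297, -0, 1.464, -0.215], TCP at [0.158, -0.527, 0.405] pointing down, gripper open.
Joint ranges: [-3.11, 3.11], [-0.89, 2.33], [0.22, 2.48], [-1.42, 4.56], [0.17, 2.85], [-2.88, 2.88]. Speed limits (rad/s): [2.39, 2.39, 3.14, 3.14, 3.14, 3.14].

INTERFACE

Orientations are given as a 3x3 rotation matrix whose columns are the frame's x, y, z axes.
In Python, from cell import ctrl gives the robot as it stands. The module is installed in compiled form; this text tells all that it offers.
- The arm moves only by the shell command python3 -m handwheel 'ROWS'. ROWS is JSON, a list that holds one entry, the list of rows, each a list of 7 numbers: the turn, a rotation vector about the tool's x, y, z in units of 8 degrees (1.0 is 8 degrees), then the shift along the tool's x, y, z in units of 50 mm (1.0 is 50 mm), then the finger opening in mm, from 0 to 85.4. In form: [[[rx, ry, rz, x, y, z, gripper], ...]]. A call has 1 to 10 rows; each row shifts and turns the commanded pose from where the row before left it, along the tool's axes as they then stand; what a row does not reach is not made up. A row lasts 1/10 s, in which the tool goes at most 50 mm and 8.59 degrees, less where a joint would pass 70% of its speed; a pose out of reach is approached as far as the arm can. A call is refused whole if a number of a shift passes 1 or a number of a turn 1, either way. A call with a gripper value outside its range is refused whole. The fingers move at their own pace and stop on an object; the grip force is fixed at half the most. Time passes only in rows, so rows that do not move let the fingers close. It gives the time, the measured TCP pose, the force and the opening at its end, in the units of the state.
- ctrl.get_obs(): the state, without advancing time (a new reading comes with each control period).
- ctrl.grab_frame(name): name is "side" or "top" or "wrist"; returns a dict with "image" (420x560x3 uint8, red, green, blue), "fx", "fy", "cx", "cy" (pixels), "R" (3x3) and "t" (3): a world point X has camera coordinates R X + t. Camera axes: x right, y down, z forward; pixel columns grow to the right and rows downward; lengths in m; the calibration is good to about 2 mm. The wrist camera is an equidistant fisheye: a pixel r from the principal point sees the ray r / f radians off the axis. A picture is of the moment at which its call begins. There is no depth.
- ctrl.finish_job(): hands the job in, once; it reports no verdict.
The state is a dict: "time_s": time; "qpos": joint angles; "joint_velocities": joint speeds; "joint_torque": joint torques, N m; "tcp_pos": TCP position; "orientation": TCP orientation; "ft_force": force on the tool from outside, world axes, zero at the start; "moment": the same for the moment, N m; "grip_width": finger opening in m.
Only numpy, scipy, OpenCV 4.12 (cv2) and the standard library are available. Lean on these libraries where they do the work, as an engineer would, in place of code of your own. Each camera call takes 0.05 s, during which the arm holds its last target.

TASK

The bench scale's rectangular cover plate has been left rubber side up on the wooden riser. Slide it partly out over the riser's open edge, the one facing the scale, so that you can get under it and take hold of the overhanging edge; turn it over and lay it rubber side down, centred and square, on the flat top of the scale. Leave the round lid and the small drum where they are.

Things in the scene. Friction and masses are not known exactly. Their poses are not given: they have to be found in the camera images.
- plate: Loose rectangular plate, 140 (its x) x 120 (its y) x 8 mm thick, 0.13 to 0.25 kg, rigid. One face is black ribbed rubber, the other bare aluminium. Origin at its middle (mid-thickness); its z axis comes out of the rubber face, so z points up at the start and must point down at the end. It starts flat on the riser with its y axis along the riser's y axis (within about 5 degrees) and its nearest long (140 mm) edge 15 to 35 mm inside the riser's open edge.
- riser: Fixed low wooden riser (step shelf): a board 260 (its x) x 320 (its y) x 18 mm whose flat top is 110 mm above the bench, on two upright side panels. The open edge is its -y edge, facing the scale; below the board the panels stop 90 mm inside that edge, so the space under the overhang is free down to the bench. Origin at bench level under the middle of the board.
- riser_edge (a point): Middle of the riser's open edge, at the height of its top face (110 mm above the bench). Axes as the riser: +y points inwards over the board, -y out over the bench towards the scale.
- scale: Fixed bench scale: flat steel top 200 x 200 mm, 35 mm above the bench, with a low read-out (50 mm wide, 28 mm high) along its +x side. Nothing stands above the top. Axes square with its sides; origin at bench level under the middle of the top.
- scale_top (a point): Middle of the scale's flat top, 35 mm above the bench; axes as the scale. The plate's middle belongs 4 mm above this point, the plate's x axis along the scale's x axis (either way round).
- lid: Bystander: loose round steel lid, 100 mm across, 14 mm high, lying on the rear (+y) part of the riser. Origin at the middle of its underside.
- tub: Bystander: small closed fibre drum, 87 mm across and 100 mm high, standing on the bench on the far (-y) side of the scale from the riser. Origin at the middle of its underside.
Things that resemble listed ones, but are neither listed nor needed, are in the scene too. What is meant by the plate is not pink or red, and is the larger of those in its own colour.

How it is judged:
On the way:
1. the plate sticks out over the riser's open edge by at least 15 mm, still rubber side up (y of plate in the frame of riser_edge between -0.06 and 0.045 m and angle between plate's own z axis and vertical below 0.3 rad and height (world z) of plate above 0.105 m), for 0.2 s.
At the end, for the whole second after the job is handed in: The plate lies at rest, rubber side down (within 10 degrees of flat), on the scale's flat top: its middle within 25 mm of the middle of the top, its sides square with the scale within 11 degrees (angle between plate's own z axis and vertical above 2.96 rad and horizontal distance between plate and scale_top below 0.025 m and z of plate in the frame of scale_top below 0.012 m and angle between the x axis of plate and the x axis of scale, either way round below 0.2 rad and linear speed of plate below 0.02 m/s); the robot touches nothing.
It fails at once if the round lid is moved by more than 30 mm (distance of lid from where it was at the start of the episode above 0.03 m).
It fails at once if the small drum is moved by more than 30 mm (distance of tub from where it was at the start of the episode above 0.03 m).
It also fails if it takes over 58 s, if anything falls off the work surface, if the arm or the gripper's body presses on something with over 40 N, if the wrist force passes 120 N, or if a joint passes its speed limit or range.

## Working session

There is one attempt and no reset: what is moved stays moved. The work goes in short steps, Python scripts to look and compute and a shell command to move; the robot and the scene stay as the last step left them, time stands still between calls to the robot, and variables do not carry over. Pictures are saved under pics/ and viewed, and the job is handed in when it is done.

```bash
mkdir -p pics; ls; cat > h.py <<'E'
import numpy as np, cv2
from cell import ctrl
def grab(n,tag):
    f=ctrl.grab_frame(n); cv2.imwrite(f'pics/{n}_{tag}.png',f['image'][:,:,::-1]); 
    np.savez(f'pics/{n}_{tag}.npz',**f); return f
def ray(f,u,v):
    R=np.array(f['R']);t=np.array(f['t']); d=R.T@np.array([(u-f['cx'])/f['fx'],(v-f['cy'])/f['fy'],1]); return -R.T@t,d
def onplane(f,u,v,z):
    c,d=ray(f,u,v); return c+d*(z-c[2])/d[2]
def proj(f,X):
    p=np.array(f['R'])@X+np.array(f['t']); return f['fx']*p[0]/p[2]+f['cx'],f['fy']*p[1]/p[2]+f['cy']
E
python3 - <<'E'
from h import *
for n in("side","top","wrist"):
    f=grab(n,'0'); print(n,f['fx'],f['cx'],f['cy'],-np.array(f['R']).T@f['t'],np.round(f['R'],3).tolist())
o=ctrl.get_obs();print(o)
E
```

```text
pics
side 416.76092938552085 284.4154982238643 208.84513570369822 [0.1019357  0.45394732 0.71894075] [[-0.778, -0.628, -0.009], [-0.43, 0.543, -0.722], [0.458, -0.558, -0.692]]
top 496.93929471720793 281.2308860108554 210.6445924469022 [ 0.3395973  -0.03677353  1.28918692] [[-0.006, -1.0, 0.014], [-0.984, 0.004, -0.177], [0.177, -0.015, -0.984]]
wrist 325.19226210127806 277.55156244463075 214.89507608955543 [ 0.23734446 -0.50298538  0.37384475] [[0.287, -0.958, -0.003], [-0.907, -0.273, 0.322], [-0.309, -0.09, -0.947]]
{'time_s': 0.15, 'qpos': array([-1.49530828e+00,  3.81064106e-01,  1.29802034e+00,  3.13090309e-05,
        1.46357913e+00, -2.15307113e-01]), 'joint_velocities': array([-0.00051261, -0.00078394, -0.00380123,  0.00268493, -0.00134599,
       -0.00046176]), 'joint_torque': array([ 6.95067356e-04, -4.48627317e+01, -2.31346339e+01, -2.43791283e-04,
        3.74231851e-03,  1.47411538e-05]), 'tcp_pos': array([ 0.15768734, -0.52688358,  0.40426359]), 'orientation': array([[ 2.86710840e-01, -9.58017167e-01, -4.97240806e-05],
       [-9.58016604e-01, -2.86710728e-01,  1.07021480e-03],
       [-1.03954058e-03, -2.59205691e-04, -9.99999426e-01]]), 'ft_force': array([ 0.08764433,  0.26566077, -0.32227985]), 'moment': array([ 0.05624303, -0.02663105,  0.02129828]), 'grip_width': 0.08547768112135755}
```

View pics/top_0.png

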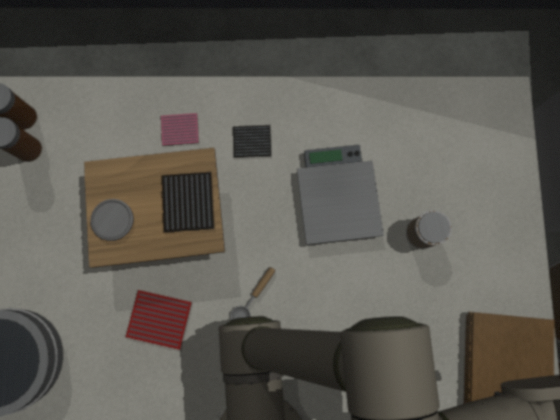

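View pics/side_0.png

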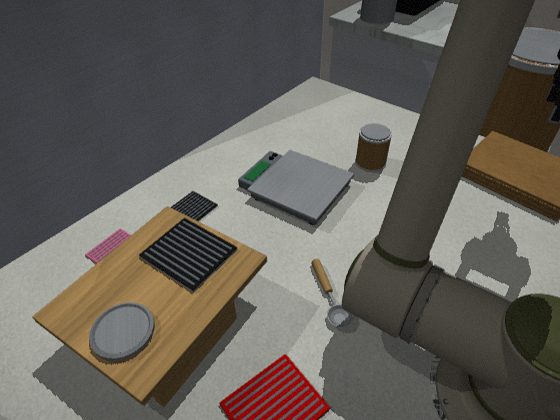

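View pics/wrist_0.png

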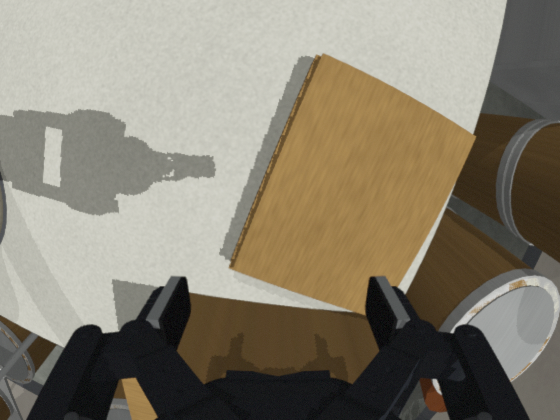

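The top view shows the riser with the black ribbed plate near (188,201) and the lid at (112,220). The scale top is around (340,203) with its read-out above it, and the drum is at (432,229). The small black, pink and red ribbed plates are decoys. Next I'll measure corners.

```bash
python3 - <<'E'
from h import *
f=dict(np.load('pics/top_0.npz')); im=f['image']; hsv=cv2.cvtColor(im,cv2.COLOR_RGB2HSV)
def rect(mask,z,name,k=3):
    mask=cv2.morphologyEx(mask.astype(np.uint8)*255,cv2.MORPH_CLOSE,np.ones((k,k)))
    mask=cv2.morphologyEx(mask,cv2.MORPH_OPEN,np.ones((3,3)))
    cs,_=cv2.findContours(mask,cv2.RETR_EXTERNAL,cv2.CHAIN_APPROX_NONE); c=max(cs,key=cv2.contourArea)
    P=np.array([onplane(f,u,v,z)[:2] for u,v in c[:,0]]).astype(np.float32)
    (cx,cy),(w,h),a=cv2.minAreaRect(P*1000); print(name,'c',round(cx,1),round(cy,1),'size',round(w,1),round(h,1),'ang',round(a,2),'px',np.round(cv2.boxPoints(cv2.minAreaRect(c))).tolist())
g=lambda y0,y1,x0,x1:(np.add.outer(np.zeros(420),(np.arange(560)>=x0)&(np.arange(560)<x1))*((np.arange(420)>=y0)&(np.arange(420)<y1))[:,None])>0
print(hsv[200,100],hsv[175:180,188].tolist(),hsv[200,340],hsv[200,270],hsv[215,112],hsv[280,150])
V=hsv[:,:,2];S=hsv[:,:,1];H=hsv[:,:,0]
rect((V<75)&g(165,240,155,222),.118,'plate',7)
wood=(S>70)&(H>5)&(H<28)&(V>80)
rect(wood&g(130,285,70,240),.110,'riser',25)
rect((S<60)&(V>70)&(V<135)&g(158,250,285,395),.035,'scale')
rect((S<60)&(V>90)&g(195,245,88,138),.124,'lid')
for q in[(432,223)]:print('tub',onplane(f,*q,.1))
E
```

```text
[ 18 105 117] [[15, 41, 37], [15, 29, 35], [20, 20, 39], [15, 13, 38], [20, 20, 38]] [60  3 96] [ 26  16 128] [50  8 96] [ 26  16 113]
plate c 573.0 171.2 size 142.0 122.9 ang 4.07 px [[160.0, 174.0], [211.0, 171.0], [214.0, 230.0], [162.0, 232.0]]
riser c 564.7 254.9 size 257.5 319.9 ang 6.5 px [[78.0, 162.0], [214.0, 147.0], [225.0, 252.0], [89.0, 267.0]]
scale c 585.2 -208.4 size 286.6 239.2 ang 89.71 px [[285.0, 249.0], [285.0, 158.0], [394.0, 158.0], [394.0, 249.0]]
lid c 529.7 348.3 size 74.9 75.3 ang 2.76 px [[95.0, 204.0], [127.0, 204.0], [127.0, 235.0], [95.0, 235.0]]
tub [ 0.52129413 -0.42102547  0.1       ]
```

```bash
python3 - <<'E'
import cv2
im=cv2.imread('pics/top_0.png')[120:290,70:460]
cv2.imwrite('pics/crop0.png',cv2.resize(im,None,fx=2,fy=2,interpolation=cv2.INTER_CUBIC))
E
```

```text
(no output)
```

View pics/crop0.png

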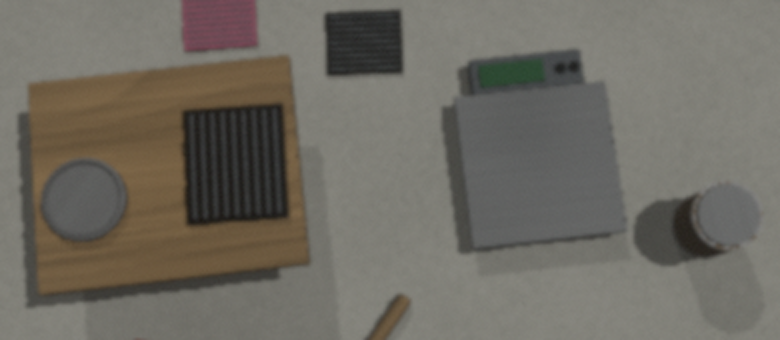

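```bash
python3 - <<'E'
from h import *
f=dict(np.load('pics/top_0.npz'))
for n,z,ps in[('riser',.11,[(28,84),(290,57),(309,263),(40,293)]),('scale',.035,[(455,98),(604,82),(624,230),(475,246)]),('plate',.118,[(183,110),(282,104),(288,216),(188,224)])]:
    P=np.array([onplane(f,u/2+70,v/2+120,z)[:2] for u,v in ps])
    print(n,np.round(P,4).tolist(),'c',P.mean(0).round(4),'edges',[round(float(np.linalg.norm(P[i]-P[i-1])),4) for i in range(4)],'angs',[round(float(np.degrees(np.arctan2(*(P[i]-P[i-1])[::-1]))),1) for i in range(4)])
E
```

```text
riser [[0.674, 0.4261], [0.7075, 0.1076], [0.4535, 0.0807], [0.4198, 0.396]] c [0.5637 0.2526] edges [0.2559, 0.3203, 0.2554, 0.317] angs [6.8, -84.0, -174.0, 96.1]
scale [[0.675, -0.0987], [0.6961, -0.2942], [0.5008, -0.3121], [0.4813, -0.1217]] c [ 0.5883 -0.2067] edges [0.1951, 0.1966, 0.196, 0.1914] angs [6.8, -83.8, -174.7, 95.9]
plate [[0.6387, 0.2346], [0.6459, 0.1153], [0.5088, 0.1056], [0.4997, 0.2237]] c [0.5733 0.1698] edges [0.1394, 0.1195, 0.1374, 0.1184] angs [4.5, -86.6, -176.0, 94.4]
```

The measurements match the stated sizes:

| Item | Centre (m) | Yaw |
|---|---|---|
| Riser | (0.564, 0.253) | about 6.2° |
| Open-edge middle | (0.580, 0.094) | as riser |
| Plate | (0.573, 0.170) | about 4.2° |
| Scale | (0.588, -0.207) | about 6° |
| Drum | (0.52, -0.42) | – |

First I'll turn the jaws along the riser's x axis, then fly to a point behind the plate.

```bash
python3 -m handwheel '[[[0,0,-0.99,0,0,0,85],[0,0,-0.99,0,0,0,85],[0,0,-0.99,0,0,0,85],[0,0,-0.99,0,0,0,85],[0,0,-0.99,0,0,0,85],[0,0,-0.99,0,0,0,85],[0,0,-0.99,0,0,0,85],[0,0,-0.99,0,0,0,85],[0,0,-0.99,0,0,0,85],[0,0,-0.99,0,0,0,85]]]'; python3 -c "
from cell import ctrl;o=ctrl.get_obs();print(o['qpos'],o['tcp_pos'],o['orientation'],ctrl.tips_ahead)"
```

```text
time_s: 1.15
tcp_pos: [0.1577, -0.5269, 0.4044]
orientation: [[0.994, 0.108, -0.0], [0.108, -0.994, 0.001], [-0.0, -0.001, -1.0]]
ft_force: [-0.1, -0.6, -0.2]
grip_width: 0.0847
[-1.49527352e+00  3.80890836e-01  1.29778488e+00 -2.30605003e-05
  1.46360546e+00 -1.60330613e+00] [ 0.15770135 -0.52688152  0.40443617] [[ 9.94169885e-01  1.07825020e-01 -7.48130166e-05]
 [ 1.07825046e-01 -9.94169649e-01  6.84836473e-04]
 [-5.34324145e-07 -6.88910514e-04 -9.99999763e-01]] 0.1734
```

Orientation is exactly as wanted (6.2°). Next the first half of the transit.

```bash
cat > log.py <<'E'
from cell import ctrl
import json,numpy as np
o=ctrl.get_obs(); d=dict(q=o['qpos'].tolist(),p=o['tcp_pos'].tolist(),R=o['orientation'].tolist())
open('fk.jsonl','a').write(json.dumps(d)+'\n'); print('q',np.round(o['qpos'],3))
E
python3 log.py
python3 -m handwheel '[[[0,0,0,0.49,-0.733,0,85],[0,0,0,0.49,-0.733,0,85],[0,0,0,0.49,-0.733,0,85],[0,0,0,0.49,-0.733,0,85],[0,0,0,0.49,-0.733,0,85],[0,0,0,0.49,-0.733,0,85],[0,0,0,0.49,-0.733,0,85],[0,0,0,0.49,-0.733,0,85],[0,0,0,0.49,-0.733,0,85],[0,0,0,0.49,-0.733,0,85]]]'; python3 log.py
```

```text
q [-1.495  0.381  1.298 -0.     1.464 -1.603]
time_s: 2.15
tcp_pos: [0.3643, -0.1355, 0.4048]
orientation: [[0.995, 0.102, 0.0], [0.102, -0.995, -0.0], [0.0, 0.0, -1.0]]
ft_force: [1.7, 0.3, -0.3]
grip_width: 0.0849
q [-0.663  0.093  1.694  0.     1.354 -0.765]
```

```bash
python3 -m handwheel '[[[0,0,0,0.49,-0.733,0,85],[0,0,0,0.49,-0.733,0,85],[0,0,0,0.49,-0.733,0,85],[0,0,0,0.49,-0.733,0,85],[0,0,0,0.49,-0.733,0,85],[0,0,0,0.49,-0.733,0,85],[0,0,0,0.49,-0.733,0,85],[0,0,0,0.49,-0.733,0,85],[0,0,0,0.49,-0.733,0,85],[0,0,0,0,0,0,85]]]'; python3 log.py; python3 - <<'E'
from h import *
grab('top','1');grab('wrist','1');grab('side','1')
E
```

```text
time_s: 3.15
tcp_pos: [0.5507, 0.217, 0.4034]
orientation: [[0.994, 0.106, -0.001], [0.106, -0.994, 0.001], [-0.001, -0.001, -1.0]]
ft_force: [-0.3, -0.3, -1.1]
grip_width: 0.0852
q [1.750e-01 4.560e-01 1.177e+00 1.000e-03 1.509e+00 6.900e-02]
```

View pics/wrist_1.png

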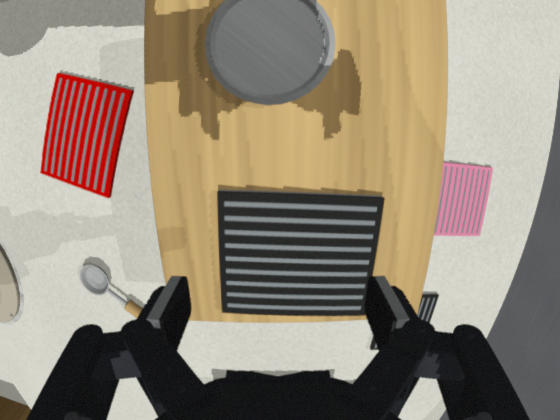

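View pics/top_1.png

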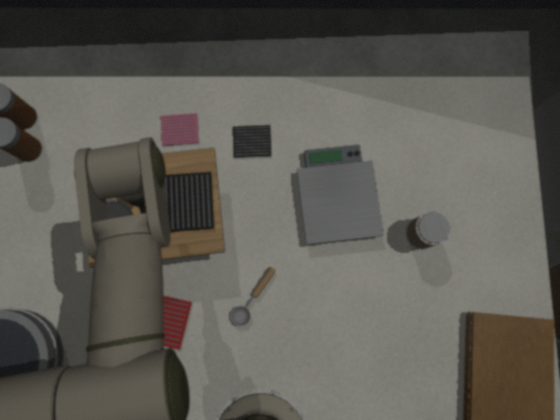

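```bash
cat >> h.py <<'E'
def wplane(f,u,v,z):
    R=np.array(f['R']);t=np.array(f['t']); a=(u-f['cx'])/f['fx'];b=(v-f['cy'])/f['fy'];r=np.hypot(a,b)
    d=R.T@np.array([a/r*np.sin(r),b/r*np.sin(r),np.cos(r)]); c=-R.T@t; return c+d*(z-c[2])/d[2]
E
python3 - <<'E'
from h import *
f=dict(np.load('pics/wrist_1.npz')); f={k:(v if v.ndim else float(v)) for k,v in f.items()}
for n,z,ps in [('plate',.118,[(219,191),(384,199),(372,314),(222,312)]),('lid',.124,[(205,42),(270,100),(328,40)]),('edge',.110,[(200,322),(350,321)]),('riserside',.110,[(150,150),(160,240),(445,100),(437,230)])]:
    print(n,[np.round(wplane(f,*p,z)[:2],4).tolist() for p in ps])
import json
from scipy.optimize import least_squares
D=[json.loads(l) for l in open('fk.jsonl')]
def res(x):
    d1,L1,L2,off,d6=x;o=[]
    for d in D:
        q=d['q'];a=q[1];b=q[1]+q[2];c=b+q[4]
        r=L1*np.sin(a)+L2*np.sin(b)+off*np.cos(b)+d6*np.sin(c); z=d1+L1*np.cos(a)+L2*np.cos(b)-off*np.sin(b)+d6*np.cos(c)
        p=d['p'];o+=[r-np.hypot(p[0],p[1]),z-p[2]]
    return o
x0=[.364,.39,.426,0,.09]
s=least_squares(res,x0);print(s.x,s.fun)
E
```

```text
plate [[0.5004, 0.2273], [0.6382, 0.2355], [0.6542, 0.1187], [0.5074, 0.1077]]
lid [[0.4806, 0.3457], [0.5347, 0.3038], [0.573, 0.356]]
edge [[0.4836, 0.0852], [0.6362, 0.1031]]
riserside [[0.4361, 0.2557], [0.4454, 0.1733], [0.6836, 0.329], [0.7023, 0.2101]]
[6.73933403 0.55590064 0.35607764 0.05608483 6.75676922] [-4.75187187e-06  9.38587623e-05 -3.96771387e-07 -3.14186222e-05
  4.56343207e-06 -6.24401394e-05]
```

```bash
python3 -m handwheel '[[[0,0,0,0.37,-0.78,0,85],[0,0,0,0,0,0.5,85],[0,0,0,0,0,0.6,85],[0,0,0,0,0,0.6,85],[0,0,0,0,0,0.5,85],[0,0,0,0,0,0,85],[0,0,0,0,0,0,85]]]'; python3 log.py; python3 - <<'E'
from h import *
grab('wrist','2');grab('side','2')
E
```

```text
time_s: 4.0
tcp_pos: [0.5642, 0.2532, 0.2958]
orientation: [[0.995, 0.101, 0.001], [0.101, -0.995, 0.0], [0.001, -0.0, -1.0]]
ft_force: [-0.4, -0.2, 0.2]
grip_width: 0.0849
q [ 0.231  0.59   1.263 -0.     1.288  0.13 ]
```

View pics/wrist_2.png

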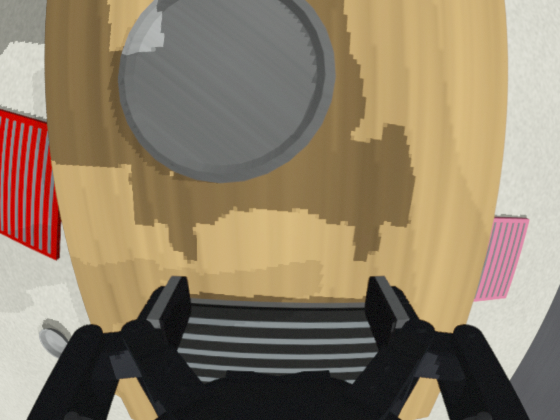

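View pics/side_2.png

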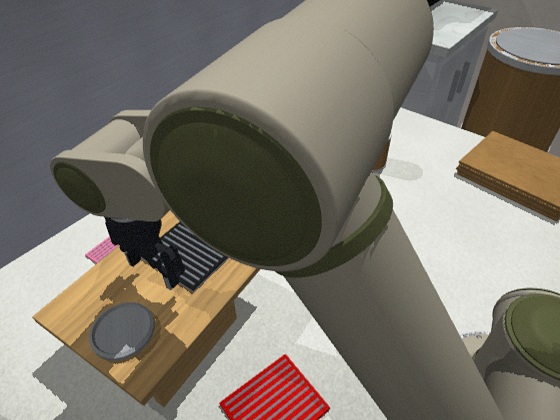

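```bash
python3 -m handwheel '[[[0,0,0,0,-0.06,0.16,85],[0,0,0,0,0,0,85]]]'; for i in 1 ; do python3 -m handwheel '[[[0,0,0,0,0,0.06,85],[0,0,0,0,0,0,85]]]'; python3 -m handwheel '[[[0,0,0,0,0,0.06,85],[0,0,0,0,0,0,85]]]';  done
```

```text
time_s: 4.3
tcp_pos: [0.5635, 0.2573, 0.2864]
orientation: [[0.995, 0.102, -0.0], [0.102, -0.995, 0.0], [-0.0, -0.0, -1.0]]
ft_force: [-0.3, 0.7, -0.9]
grip_width: 0.0852
time_s: 4.5
tcp_pos: [0.5637, 0.2571, 0.2834]
orientation: [[0.995, 0.102, -0.0], [0.102, -0.995, -0.0], [-0.0, 0.0, -1.0]]
ft_force: [-0.4, -0.4, 0.1]
grip_width: 0.0847
time_s: 4.7
tcp_pos: [0.5637, 0.257, 0.2804]
orientation: [[0.995, 0.102, -0.001], [0.102, -0.995, -0.0], [-0.001, 0.0, -1.0]]
ft_force: [0.5, -0.6, -0.5]
grip_width: 0.085
```

No contact at TCP 0.280, so the open tips do sit farther back. I'll keep going down in small steps.

```bash
python3 -m handwheel '[[[0,0,0,0,0,0.06,85],[0,0,0,0,0,0,85]]]'|grep -E 'tcp|ft';python3 -m handwheel '[[[0,0,0,0,0,0.06,85],[0,0,0,0,0,0,85]]]'|grep -E 'tcp|ft'; python3 - <<'E'
from h import *
f=grab('side','3');im=f['image'][190:330,60:280];cv2.imwrite('pics/s3c.png',cv2.resize(im[:,:,::-1],None,fx=3,fy=3))
E
```

```text
tcp_pos: [0.5637, 0.257, 0.2773]
ft_force: [-1.2, -0.9, -0.8]
tcp_pos: [0.5637, 0.257, 0.2743]
ft_force: [0.6, 0.1, -0.3]
```

View pics/s3c.png

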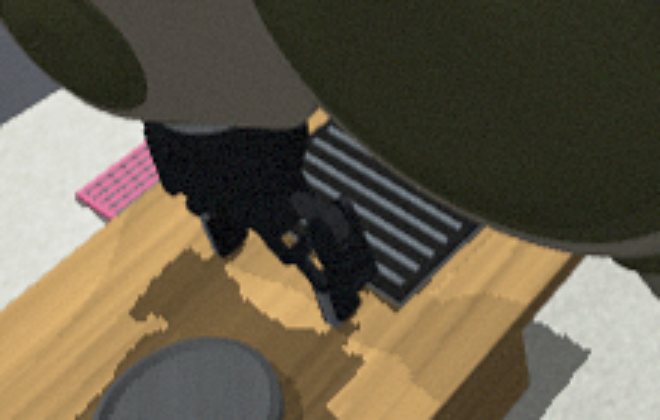

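```bash
python3 -m handwheel '[[[0,0,0,0,0,0.05,85],[0,0,0,0,0,0,85]]]'|grep -E 'tcp|ft';python3 -m handwheel '[[[0,0,0,0,0,0.03,85],[0,0,0,0,0,0,85]]]'|grep -E 'tcp|ft'
```

```text
tcp_pos: [0.5637, 0.257, 0.2719]
ft_force: [1.0, -0.3, -0.5]
tcp_pos: [0.5638, 0.257, 0.2706]
ft_force: [-1.0, -0.3, -0.1]
```

```bash
python3 -m handwheel '[[[0,0,0,0,0.12,0,85],[0,0,0,0,0.12,0,85],[0,0,0,0,0.12,0,85],[0,0,0,0,0.12,0,85],[0,0,0,0,0.12,0,85],[0,0,0,0,0.12,0,85],[0,0,0,0,0.1,0,85],[0,0,0,0,0.1,0,85],[0,0,0,0,0.08,0,85],[0,0,0,0,0,0,85]]]'; python3 - <<'E'
from h import *
grab('wrist','4');grab('top','4')
E
```

```text
time_s: 6.55
tcp_pos: [0.569, 0.2068, 0.2707]
orientation: [[0.995, 0.102, -0.0], [0.102, -0.995, -0.0], [-0.0, 0.0, -1.0]]
ft_force: [0.1, 0.1, -0.0]
grip_width: 0.0848
```

View pics/wrist_4.png

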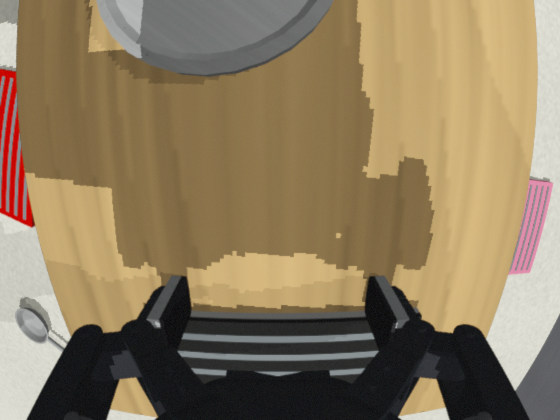

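View pics/top_4.png

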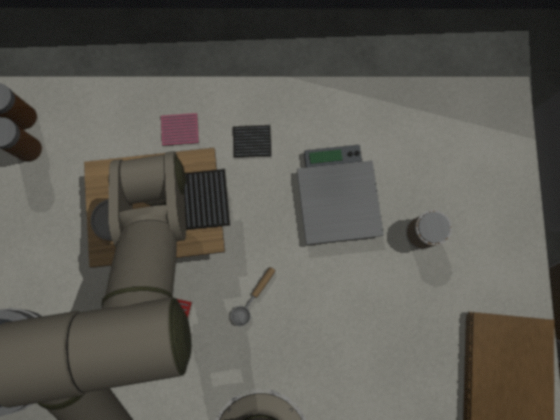

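```bash
python3 - <<'E'
from h import *
f=dict(np.load('pics/top_4.npz'))
im=f['image'][140:270,160:250];cv2.imwrite('pics/t4c.png',cv2.resize(im[:,:,::-1],None,fx=6,fy=4.5,interpolation=cv2.INTER_CUBIC))
for p in[(225.5,170),(229.5,224)]:print(onplane(f,*p,.118))
f=dict(np.load('pics/wrist_4.npz'));f={k:(v if v.ndim else float(v)) for k,v in f.items()}
for p in[(200,318),(350,317)]:print(wplane(f,*p,.118))
E
```

```text
[0.65076539 0.08022907 0.118     ]
[0.51821721 0.06895181 0.118     ]
[0.53351266 0.19322518 0.118     ]
[0.60392941 0.20117639 0.118     ]
```

View pics/t4c.png

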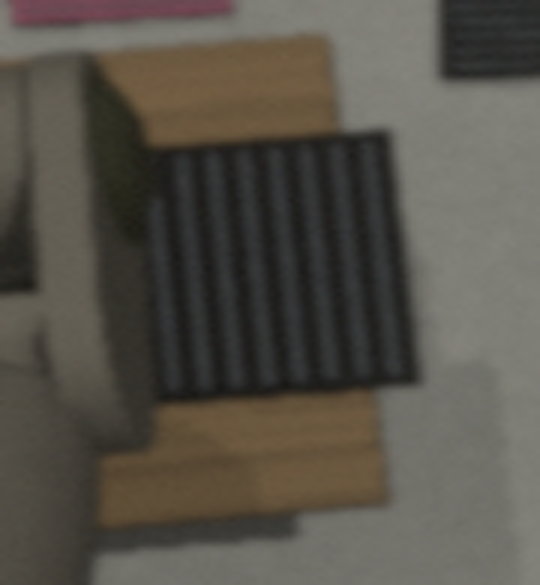

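```bash
python3 -m handwheel '[[[0,0,0,0,0.1,0,85],[0,0,0,0,0.1,0,85],[0,0,0,0,0.1,0,85],[0,0,0,0,0.1,0,85],[0,0,0,0,0.08,0,85],[0,0,0,0,0.06,0,85],[0,0,0,0,0.03,0,85],[0,0,0,0,0,0,85],[0,0,0,0,0,0,85]]]'; python3 - <<'E'
from h import *
f=grab('top','5')
im=f['image'][140:270,160:250];cv2.imwrite('pics/t5c.png',cv2.resize(im[:,:,::-1],None,fx=6,fy=4.5,interpolation=cv2.INTER_CUBIC))
E
```

```text
time_s: 7.55
tcp_pos: [0.5718, 0.1789, 0.2707]
orientation: [[0.995, 0.102, -0.0], [0.102, -0.995, -0.0], [-0.0, 0.0, -1.0]]
ft_force: [0.3, 0.8, -0.9]
grip_width: 0.0847
```

View pics/t5c.png

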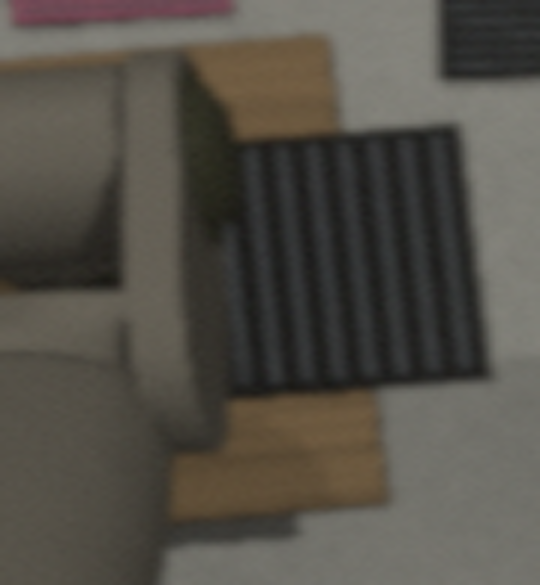

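```bash
python3 - <<'E'
from h import *
f=dict(np.load('pics/top_5.npz'))
A=onplane(f,236.3,168.2,.118);B=onplane(f,241.3,223.6,.118);print(A,B,np.linalg.norm(A-B),np.degrees(np.arctan2(*(A-B)[1::-1])))
e=[onplane(f,160+u/6,140+v/4.5,.11) for u,v in[(327,38),(387,503)]];print(e)
M=(A+B)/2;t=(e[0]-e[1])[:2];t/=np.linalg.norm(t);n=np.array([-t[1],t[0]]);print('overhang',-(M-e[1])[:2]@n, 'centre',M[:2]+.06*n,M)
E
```

```text
[0.65520195 0.05409564 0.118     ] [0.51905889 0.04090662 0.118     ] 0.1367804198635637 5.533328254726726
[array([0.70768946, 0.1088002 , 0.11      ]), array([0.45286024, 0.08072152, 0.11      ])]
overhang 0.04772626940669489 centre [0.58055901 0.10714018] [0.58713042 0.04750113 0.118     ]
```

```bash
python3 -m handwheel '[[[0,0,0,0,-0.16,0,85],[0,0,0,0,-0.1,0.0,85],[0,0,0,0,0,-0.8,85],[0,0,0,0,0,-0.9,85],[0,0,0,0,0,-0.9,85],[0,0,0,0,0.4,-0.4,85],[0,0,0,0,0.9,0,85],[0,0,0,0,0.9,0,85],[0,0,0,0,0.9,0,85],[0,0,0,0,0.9,0,85]]]'; python3 log.py;  python3 -m handwheel '[[[0.9,0,0,0,0.9,0,85],[0.9,0,0,0,0.9,0,85],[0.9,0,0,0,0.9,0,85],[0,0,0,0,0,0,85],[0,0,0,0,0,0,85]]]'; python3 log.py; python3 -m handwheel '[[[-0.9,0.9,0,0,0,0,85],[-0.9,0.9,0,0,0,0,85],[-0.9,0.9,0,0,0,0,85],[0,0,0,0,0,0,85],[0,0,0,0,0,0,85]]]'; python3 log.py; 
```

```text
time_s: 8.6
tcp_pos: [0.5908, -0.0082, 0.4209]
orientation: [[0.995, 0.103, 0.0], [0.103, -0.995, 0.0], [0.0, -0.0, -1.0]]
ft_force: [1.2, -0.0, -0.2]
grip_width: 0.0851
q [-0.214  0.443  1.148  0.     1.55  -0.317]
time_s: 9.1
tcp_pos: [0.6046, -0.14, 0.4033]
orientation: [[0.995, 0.093, -0.038], [0.101, -0.925, 0.366], [-0.001, -0.368, -0.93]]
ft_force: [0.4, -0.1, 0.0]
grip_width: 0.0851
q [-0.461  0.531  1.064  0.321  1.746 -0.537]
time_s: 9.6
tcp_pos: [0.6044, -0.138, 0.4046]
orientation: [[0.953, 0.055, 0.299], [0.033, -0.996, 0.079], [0.302, -0.066, -0.951]]
ft_force: [-0.7, -0.0, 0.1]
grip_width: 0.0851
q [-0.443  0.467  1.168  0.211  1.27  -0.526]
```

```bash
cat > kin.py <<'E'
import numpy as np,json
from scipy.spatial.transform import Rotation as Ro
from scipy.optimize import least_squares
rz=lambda a:Ro.from_euler('z',a).as_matrix(); ry=lambda a:Ro.from_euler('y',a).as_matrix()
def fk(q,P,s4=-1,s6=1):
    d1,lat,L1,off,L2,lat2,d6,woff=P
    A=rz(q[0])@ry(q[1]); p=np.array([0,0,d1])+rz(q[0])@[0,lat,0]+A@[0,0,L1]
    B=A@ry(q[2]); p=p+B@[off,0,L2]
    C=B@rz(s4*q[3])@ry(q[4]); p=p+C@[woff,0,d6]
    return p,C@rz(s6*q[5])
def data():return [json.loads(l) for l in open('fk.jsonl')]
E
python3 - <<'E'
from kin import *
D=data()
for s4 in(1,-1):
  for s6 in (1,-1):
    print(s4,s6,[round(np.degrees(Ro.from_matrix(fk(d['q'],[0]*8,s4,s6)[1].T@np.array(d['R'])).magnitude()),2) for d in D])
E
```

```text
1 1 [np.float64(180.0), np.float64(180.0), np.float64(180.0), np.float64(180.0), np.float64(180.0), np.float64(180.0), np.float64(180.0)]
1 -1 [np.float64(3.73), np.float64(92.32), np.float64(172.09), np.float64(165.16), np.float64(143.65), np.float64(118.41), np.float64(119.68)]
-1 1 [np.float64(180.0), np.float64(180.0), np.float64(179.99), np.float64(180.0), np.float64(180.0), np.float64(173.7), np.float64(172.89)]
-1 -1 [np.float64(3.73), np.float64(92.32), np.float64(172.09), np.float64(165.16), np.float64(143.65), np.float64(115.59), np.float64(128.08)]
```

```bash
cat >> kin.py <<'E'
def FK(q,P):
    p,R=fk(q,P,1,1); return p,R@rz(np.pi)
def fit():
    D=data()
    f=lambda P:np.concatenate([FK(d['q'],P)[0]-d['p'] for d in D])
    s=least_squares(f,[.3,.1,.4,0,.4,0,.1,0],x_scale=.1); return s
E
python3 - <<'E'
from kin import *
D=data()
# lat2 unused; 
s=fit(); print(s.x.round(4),np.abs(s.fun).max()); print(np.linalg.svd(s.jac)[1])
E
```

```text
[ 0.1301  0.1175  0.5371  0.103   0.3508 -1.9188  0.0841  0.    ] 5.982991879704969e-13
[5.20105301e+00 3.81156447e+00 2.65034514e+00 3.99598935e-01
 3.64688735e-01 2.88604120e-01 1.43961490e-01 2.68466685e-18]
```

```bash
cat >> kin.py <<'E'
lo=np.array([-3.11,-.89,.22,-1.42,.17,-2.88]);hi=np.array([3.11,2.33,2.48,4.56,2.85,2.88])
def ik(p,R,P,q0=None,n=30):
    rng=np.random.default_rng(0);out=[]
    def f(q):
        a,b=FK(q,P); return np.r_[a-p,Ro.from_matrix(b.T@R).as_rotvec()*.3]
    for i in range(n if q0 is None else 1):
        s=least_squares(f,rng.uniform(lo+.05,hi-.05) if q0 is None else np.clip(q0,lo+1e-6,hi-1e-6),bounds=(lo,hi))
        if s.cost<1e-8 and not any(np.abs(s.x-o).max()<.02 for o in out): out.append(s.x)
        if q0 is not None and s.cost>=1e-8: return None,np.sqrt(2*s.cost)
    return out if q0 is None else (out[0],0)
def pose(yaw,tilt,sx):
    # tool z horizontal toward +y rotated by yaw, tilt = rotation about local +x axis (0: +y, -90: down, -180: -y); tool x down(sx=1)/up(-1) at tilt 0
    X=np.array([np.cos(yaw),np.sin(yaw),0]);Y=np.array([-np.sin(yaw),np.cos(yaw),0]);Z=np.array([0,0,1])
    z=Y;x=-sx*Z;R=np.column_stack([x,np.cross(z,x),z])
    return Ro.from_rotvec(X*np.radians(tilt)).as_matrix()@R
E
python3 - <<'E'
from kin import *
P=fit().x; np.save('P.npy',P); y=np.radians(5.9)
np.set_printoptions(precision=3,suppress=True)
for sx in(1,-1):
    print('grasp',sx); print(*ik(np.array([.6004,-.0848,.114]),pose(y,0,sx),P),sep='\n')
    for th in(15,25,35,45):
        R=pose(y,-180+th,sx); c=np.array([.588,-.207,.039+.06*np.sin(np.radians(th))]); p=c-.193*R[:,2]
        print('place',sx,th,p); print(*ik(p,R,P),sep='\n')
E
```

```text
grasp 1
[-0.457  0.97   1.378  1.157  1.959  0.711]
place 1 15 [ 0.569 -0.022  0.104]

place 1 25 [ 0.57  -0.033  0.146]
[-0.134  0.795  1.584 -1.415  1.101  2.289]
place 1 35 [ 0.572 -0.05   0.184]
[-0.176  0.711  1.559 -1.214  0.998  2.076]
place 1 45 [ 0.574 -0.071  0.218]
[-0.23   0.645  1.521 -0.972  0.943  1.827]
grasp -1
[-0.457  0.97   1.378  1.157  1.959 -2.431]
place -1 15 [ 0.569 -0.022  0.104]

place -1 25 [ 0.57  -0.033  0.146]
[-0.134  0.795  1.584 -1.415  1.101 -0.853]
place -1 35 [ 0.572 -0.05   0.184]
[-0.176  0.711  1.559 -1.214  0.998 -1.066]
place -1 45 [ 0.574 -0.071  0.218]
[-0.23   0.645  1.521 -0.972  0.943 -1.315]
```

```bash
cat > plan.py <<'E'
from kin import *
P=np.load('P.npy'); np.set_printoptions(precision=3,suppress=True)
def cur():
    from cell import ctrl; o=ctrl.get_obs(); return o['qpos'],o['tcp_pos'],o['orientation']
def sim(q,p,R,rows):
    'rows [[rx,ry,rz,x,y,z]] shift first in old axes, then turn; prints joints'
    p=np.array(p);R=np.array(R);qs=[q]
    for r in rows:
        r=np.array(r,float); p=p+R@(r[3:6]*.05); R=R@Ro.from_rotvec(r[:3]*np.radians(8)).as_matrix()
        s,e=ik(p,R,P,qs[-1]); 
        if s is None: print('IK FAIL',e,p); break
        qs.append(s)
    qs=np.array(qs); print('maxdq/row',np.abs(np.diff(qs,axis=0)).max(0),'min',qs.min(0),'max',qs.max(0)); print('end',qs[-1],p,R[:,2]); return qs[-1],p,R
def rel(R0,R1): return Ro.from_matrix(R0.T@R1).as_rotvec()/np.radians(8)
def loc(R,d): return R.T@np.array(d)/.05
E
python3 - <<'E'
from plan import *
q,p,R=cur(); y=np.radians(5.9)
R1=pose(y,0,1); v=rel(R,R1); print('turn',v,np.linalg.norm(v)); d=loc(R,np.array([.6075,-.155,.32])-p); print('shift',d)
n=17
q,p,R=sim(q,p,R,[[0,0,0,*(d/2)]]*2+[[*(v/n),0,0,0]]*n)
print(loc(R,[0,0,.114-.32]))
sim(q,p,R,[[0,0,0,.68,0,0]]*6)
E
```

```text
turn [  6.884 -10.122  10.127] 15.887247953504925
shift [-0.463  0.454  1.6  ]
maxdq/row [0.012 0.044 0.061 0.107 0.115 0.131] min [-0.548  0.467  1.116  0.211  1.087 -0.597] max [-0.443  0.719  1.28   1.322  2.195  1.152]
end [-0.548  0.719  1.192  1.322  2.179  1.152] [ 0.608 -0.155  0.32 ] [-0.103  0.995 -0.   ]
[ 4.12 -0.    0.  ]
maxdq/row [0.    0.052 0.03  0.045 0.023 0.08 ] min [-0.548  0.719  1.192  1.111  2.049  0.749] max [-0.548  0.995  1.283  1.322  2.179  1.152]
end [-0.548  0.995  1.283  1.111  2.049  0.749] [ 0.608 -0.155  0.116] [-0.103  0.995 -0.   ]
```

```bash
python3 -m handwheel '[[[0,0,0,-0.23,0.23,0.8,85],[0,0,0,-0.23,0.23,0.8,85],[0.405,-0.595,0.596,0,0,0,85],[0.405,-0.595,0.596,0,0,0,85],[0.405,-0.595,0.596,0,0,0,85],[0.405,-0.595,0.596,0,0,0,85],[0.405,-0.595,0.596,0,0,0,85],[0.405,-0.595,0.596,0,0,0,85],[0.405,-0.595,0.596,0,0,0,85],[0.405,-0.595,0.596,0,0,0,85]]]' | grep -E 'tcp|ori'; python3 -m handwheel '[[[0.405,-0.595,0.596,0,0,0,85],[0.405,-0.595,0.596,0,0,0,85],[0.405,-0.595,0.596,0,0,0,85],[0.405,-0.595,0.596,0,0,0,85],[0.405,-0.595,0.596,0,0,0,85],[0.405,-0.595,0.596,0,0,0,85],[0.405,-0.595,0.596,0,0,0,85],[0.405,-0.595,0.596,0,0,0,85],[0.405,-0.595,0.596,0,0,0,85],[0,0,0,0,0,0,85]]]'; python3 - <<'E'
from plan import *
q,p,R=cur(); R1=pose(np.radians(5.9),0,1); print(q,p,rel(R,R1),loc(R1,np.array([.6075,-.155,.135])-p))
from h import *
f=grab('side','6');grab('top','6')
E
```

```text
tcp_pos: [0.6082, -0.1567, 0.3196]
orientation: [[0.794, -0.569, -0.216], [-0.339, -0.708, 0.62], [-0.505, -0.419, -0.755]]
time_s: 11.6
tcp_pos: [0.6079, -0.157, 0.319]
orientation: [[0.001, -0.995, -0.102], [0.0, -0.102, 0.995], [-1.0, -0.001, 0.0]]
ft_force: [-0.5, 1.0, -1.0]
grip_width: 0.085
[-0.551  0.722  1.189  1.321  2.18   1.15 ] [ 0.608 -0.157  0.319] [-0.008  0.002  0.009] [3.68  0.004 0.041]
```

View pics/side_6.png

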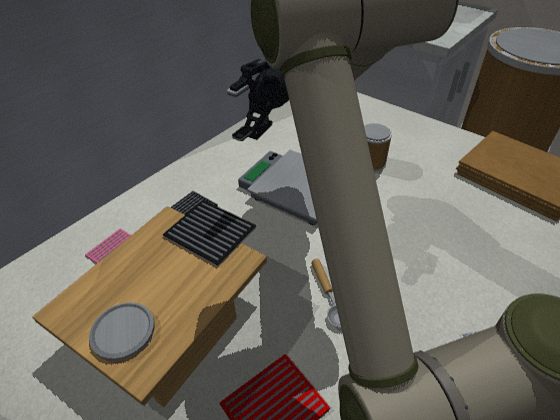

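View pics/top_6.png

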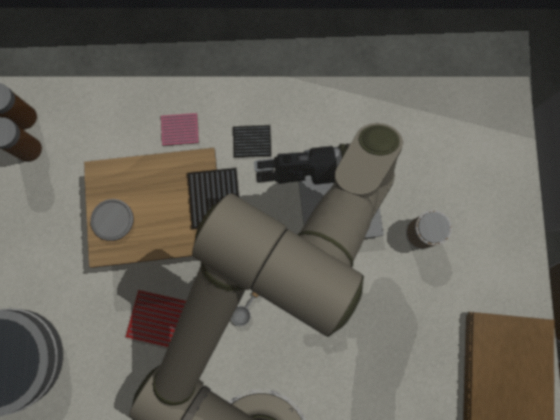

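```bash
python3 -m handwheel '[[[0,0,0,0.6,0,0,85],[0,0,0,0.7,0,0,85],[0,0,0,0.7,0,0,85],[0,0,0,0.7,0,0,85],[0,0,0,0.5,0,0,85],[0,0,0,0.3,0,0,85],[0,0,0,0,0,0,85]]]'; python3 - <<'E'
from plan import *
q,p,R=cur(); R1=pose(np.radians(5.9),0,1); print(q,p,rel(R,R1),'to pre',loc(R1,np.array([.6075,-.155,.114])-p))
from h import *
f=grab('side','7')
im=f['image'][100:280,130:400];cv2.imwrite('pics/s7c.png',cv2.resize(im[:,:,::-1],None,fx=2.9,fy=2.9))
E
```

```text
time_s: 12.4
tcp_pos: [0.6084, -0.1574, 0.143]
orientation: [[0.002, -0.995, -0.101], [-0.002, -0.101, 0.995], [-1.0, -0.001, -0.002]]
ft_force: [0.6, -0.5, 0.6]
grip_width: 0.0852
[-0.551  0.955  1.278  1.131  2.068  0.793] [ 0.608 -0.157  0.143] [-0.016 -0.012  0.01 ] to pre [0.58  0.012 0.05 ]
```

View pics/s7c.png

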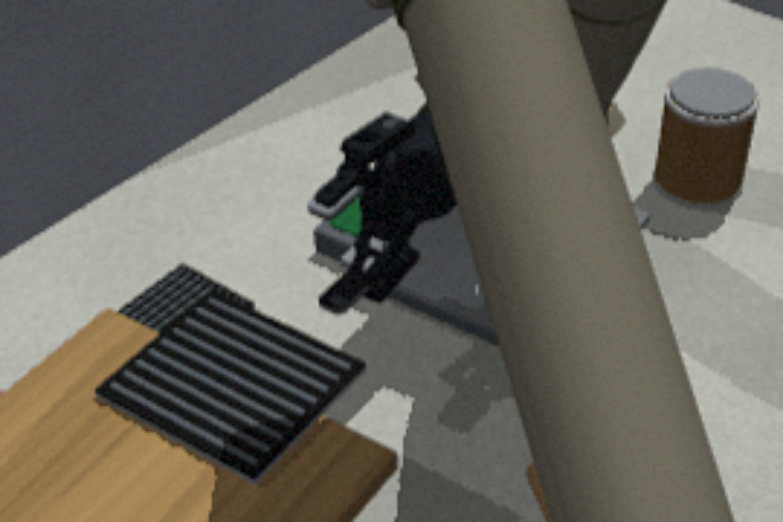

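```bash
python3 -m handwheel '[[[0,0,0,0.4,0,0,85],[0,0,0,0.18,0,0,85],[0,0,0,0,0,0.2,85],[0,0,0,0,0,0.3,85],[0,0,0,0,0,0.3,85],[0,0,0,0,0,0.3,85],[0,0,0,0,0,0.2,85],[0,0,0,0,0,0.12,85],[0,0,0,0,0,0.04,85],[0,0,0,0,0,0,85]]]'; python3 - <<'E'
from plan import *
q,p,R=cur(); R1=pose(np.radians(5.9),0,1); print(q,p,rel(R,R1),'to grasp',loc(R1,np.array([.6004,-.0848,.114])-p))
from h import *
f=grab('side','8');grab('top','8');grab('wrist','8')
im=f['image'][100:280,130:400];cv2.imwrite('pics/s8c.png',cv2.resize(im[:,:,::-1],None,fx=2.9,fy=2.9))
E
```

```text
time_s: 13.45
tcp_pos: [0.6012, -0.0849, 0.1152]
orientation: [[0.003, -0.995, -0.099], [-0.002, -0.099, 0.995], [-1.0, -0.002, -0.003]]
ft_force: [-0.4, -0.7, -0.4]
grip_width: 0.0852
[-0.457  0.969  1.376  1.159  1.956  0.712] [ 0.601 -0.085  0.115] [-0.027 -0.02   0.017] to grasp [0.025 0.016 0.004]
```

View pics/s8c.png

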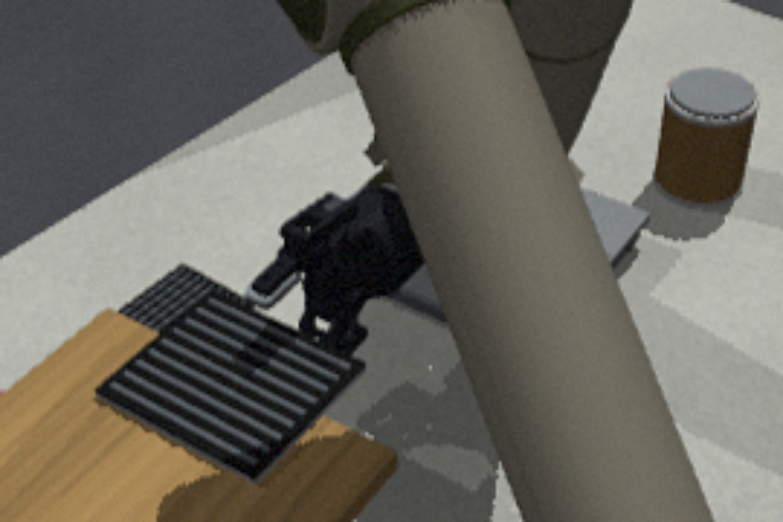

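View pics/wrist_8.png

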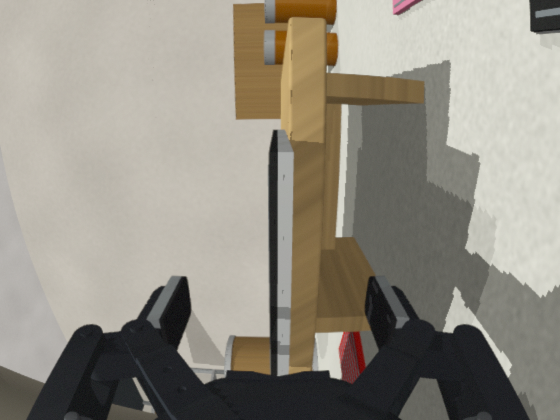

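```bash
python3 -m handwheel '[[[0,0,0,0.02,0,0,60],[0,0,0,0,0,0,35],[0,0,0,0,0,0,20],[0,0,0,0,0,0,12],[0,0,0,0,0,0,6],[0,0,0,0,0,0,4],[0,0,0,0,0,0,4],[0,0,0,0,0,0,4],[0,0,0,0,0,0,4],[0,0,0,0,0,0,4]]]'; python3 - <<'E'
from plan import *
q,p,R=cur(); print(p)
from h import *
f=grab('side','9');grab('wrist','9')
im=f['image'][100:280,130:400];cv2.imwrite('pics/s9c.png',cv2.resize(im[:,:,::-1],None,fx=2.9,fy=2.9))
E
```

```text
time_s: 14.6
tcp_pos: [0.6012, -0.085, 0.1144]
orientation: [[0.003, -0.995, -0.099], [-0.002, -0.099, 0.995], [-1.0, -0.003, -0.002]]
ft_force: [-0.5, -0.8, 3.9]
grip_width: 0.0074
[ 0.601 -0.085  0.114]
```

View pics/s9c.png

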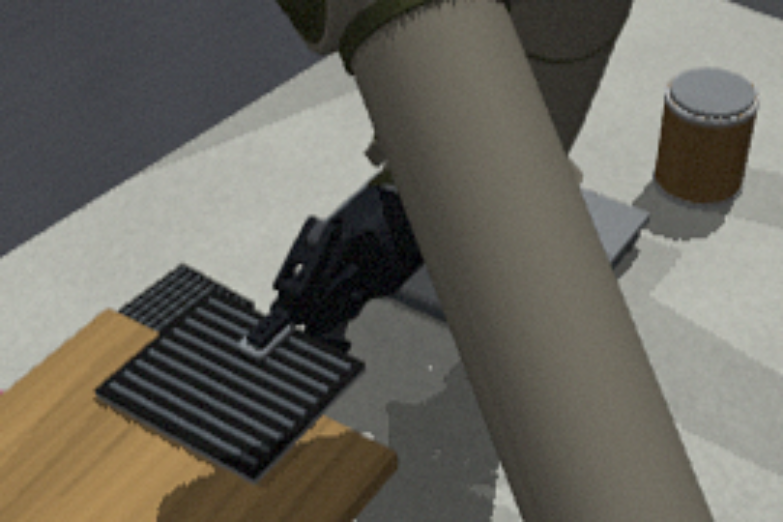

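View pics/wrist_9.png

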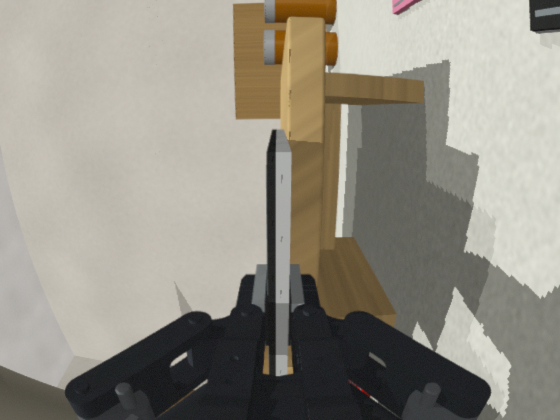

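```bash
python3 - <<'E'
from plan import *
q,p,R=cur()
a=sim(q,p,R,[[0,0,0,-.8,0,0]]*6+[[0,0,0,-.25,0,-.6]]*2)
a=sim(*a,[[0,.95,0,0,0,0]]*20)
for th in (28,):
    y=np.radians(5.8);Rf=pose(y,-180+th,1); print('rel',rel(a[2],Rf))
    t=np.radians(th);n=np.array([np.sin(y),-np.cos(y),0]) # -y dir
    far=np.array([.588,-.207,.035])+.062*n
    # underside far edge at scale top +4mm; plate centre = far + back .06 along slope +.004 normal
    zt=Rf[:,2]; nrm=np.cross(zt,np.array([np.cos(y),np.sin(y),0])); nrm*=np.sign(nrm[2])
    c=far-zt*.06+nrm*.004; tcp=c-zt*.193; print('centre',c,'tcp',tcp,ik(tcp,Rf,P))
    d=tcp-a[1]; print('world d',d,'local units',loc(a[2],d))
    d=tcp+np.array([0,0,.06])-a[1]; m=loc(a[2],d); print(m); b=sim(*a,[[0,0,0,*(m/8)]]*8)
E
```

```text
maxdq/row [0.04  0.064 0.057 0.048 0.046 0.097] min [-0.535  0.637  1.142  1.159  1.956  0.711] max [-0.457  0.97   1.376  1.408  2.187  1.294]
end [-0.535  0.651  1.142  1.408  2.187  1.294] [ 0.606 -0.144  0.379] [-0.099  0.995 -0.002]
maxdq/row [0.016 0.012 0.018 0.159 0.072 0.094] min [-0.535  0.514  1.091 -1.131  1.108  1.012] max [-0.313  0.651  1.257  1.408  2.187  1.579]
end [-0.313  0.528  1.257 -1.131  1.108  1.579] [ 0.606 -0.144  0.379] [ 0.089 -0.88  -0.467]
rel [ 0.004 -0.016 -0.023]
centre [ 0.589 -0.218  0.067] tcp [ 0.572 -0.048  0.157] [array([-0.164,  0.77 ,  1.575, -1.37 ,  1.054,  2.225])]
world d [-0.035  0.096 -0.222] local units [-4.851  0.508  0.33 ]
[-3.79   0.505 -0.231]
maxdq/row [0.02  0.026 0.046 0.025 0.008 0.065] min [-0.313  0.528  1.257 -1.303  1.084  1.579] max [-0.164  0.673  1.545 -1.131  1.108  2.088]
end [-0.164  0.673  1.545 -1.303  1.086  2.088] [ 0.572 -0.048  0.217] [ 0.089 -0.88  -0.467]
```

```bash
python3 -m handwheel '[[[0,0,0,-0.3,0,0,4],[0,0,0,-0.6,0,0,4],[0,0,0,-0.8,0,0,4],[0,0,0,-0.8,0,0,4],[0,0,0,-0.8,0,0,4],[0,0,0,-0.8,0,0,4],[0,0,0,-0.6,0,-0.3,4],[0,0,0,-0.4,0,-0.5,4],[0,0,0,-0.2,0,-0.4,4],[0,0,0,0,0,0,4]]]'; python3 - <<'E'
from h import *
f=grab('side','10')
E
```

```text
time_s: 15.7
tcp_pos: [0.6061, -0.1457, 0.3812]
orientation: [[0.005, -0.995, -0.097], [-0.005, -0.097, 0.995], [-1.0, -0.005, -0.005]]
ft_force: [0.2, 0.2, -1.2]
grip_width: 0.0074
```

View pics/side_10.png

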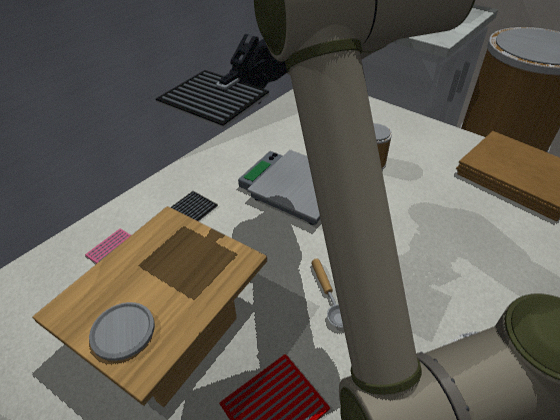

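```bash
python3 -m handwheel '[[[0,0.5,0,0,0,0,4],[0,0.75,0,0,0,0,4],[0,0.95,0,0,0,0,4],[0,0.95,0,0,0,0,4],[0,0.95,0,0,0,0,4],[0,0.95,0,0,0,0,4],[0,0.95,0,0,0,0,4],[0,0.95,0,0,0,0,4],[0,0.95,0,0,0,0,4],[0,0.95,0,0,0,0,4]]]'|grep -E 'ori|grip'; python3 -m handwheel '[[[0,0.95,0,0,0,0,4],[0,0.95,0,0,0,0,4],[0,0.95,0,0,0,0,4],[0,0.95,0,0,0,0,4],[0,0.95,0,0,0,0,4],[0,0.95,0,0,0,0,4],[0,0.95,0,0,0,0,4],[0,0.95,0,0,0,0,4],[0,0.95,0,0,0,0,4],[0,0.8,0,0,0,0,4]]]' |grep -E 'ori|grip'; python3 -m handwheel '[[[0,0.5,0,0,0,0,4],[0,0.3,0,0,0,0,4],[0,0,0,0,0,0,4]]]'; python3 - <<'E'
from h import *
f=grab('side','11');grab('wrist','11');grab('top','11')
from plan import *
q,p,R=cur();print(q,p,R)
E
```

```text
orientation: [[0.096, -0.995, -0.031], [-0.942, -0.101, 0.32], [-0.322, -0.001, -0.947]]
grip_width: 0.0076
orientation: [[0.057, -0.995, 0.085], [-0.557, -0.102, -0.824], [0.829, -0.0, -0.56]]
grip_width: 0.0071
time_s: 18.05
tcp_pos: [0.6062, -0.1428, 0.3783]
orientation: [[0.048, -0.995, 0.089], [-0.466, -0.101, -0.879], [0.884, 0.0, -0.468]]
ft_force: [-0.6, 0.3, -2.0]
grip_width: 0.0076
[-0.312  0.528  1.258 -1.13   1.108  1.578] [ 0.606 -0.144  0.379] [[ 0.046 -0.995  0.089]
 [-0.466 -0.1   -0.879]
 [ 0.883 -0.002 -0.469]]
```

View pics/side_11.png

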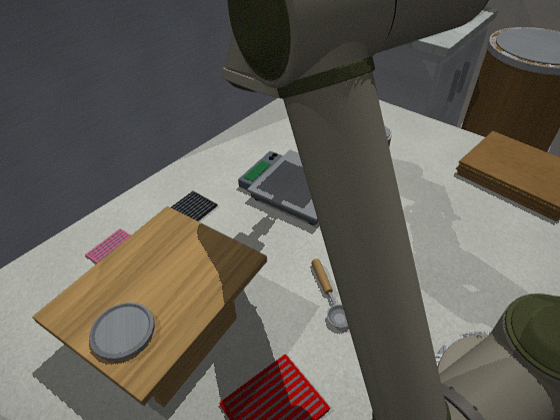

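View pics/wrist_11.png

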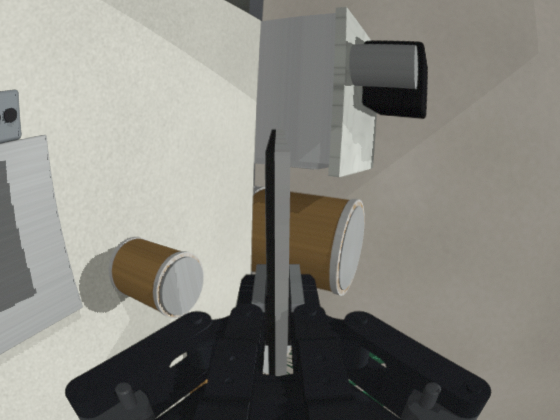

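View pics/top_11.png

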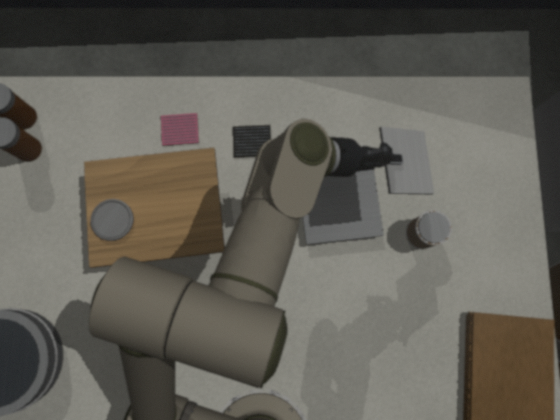

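```bash
python3 -m handwheel '[[[0,0,0,-0.475,0.063,-0.03,4],[0,0,0,-0.475,0.063,-0.03,4],[0,0,0,-0.475,0.063,-0.03,4],[0,0,0,-0.475,0.063,-0.03,4],[0,0,0,-0.475,0.063,-0.03,4],[0,0,0,-0.475,0.063,-0.03,4],[0,0,0,-0.475,0.063,-0.03,4],[0,0,0,-0.475,0.063,-0.03,4],[0,0,0,0,0,0,4]]]'; python3 - <<'E'
from h import *
f=grab('side','12');f=grab('top','12')
im=f['image'][120:290,270:470];cv2.imwrite('pics/t12c.png',cv2.resize(im[:,:,::-1],None,fx=3.4,fy=3.4))
from plan import *
q,p,R=cur();print(q,p,R)
E
```

```text
time_s: 19.1
tcp_pos: [0.5712, -0.0464, 0.2147]
orientation: [[0.049, -0.995, 0.088], [-0.467, -0.1, -0.879], [0.883, 0.002, -0.47]]
ft_force: [-0.2, 0.5, -1.7]
grip_width: 0.007
[-0.163  0.673  1.543 -1.303  1.087  2.087] [ 0.572 -0.048  0.217] [[ 0.044 -0.995  0.089]
 [-0.465 -0.1   -0.88 ]
 [ 0.884 -0.002 -0.467]]
```

View pics/t12c.png

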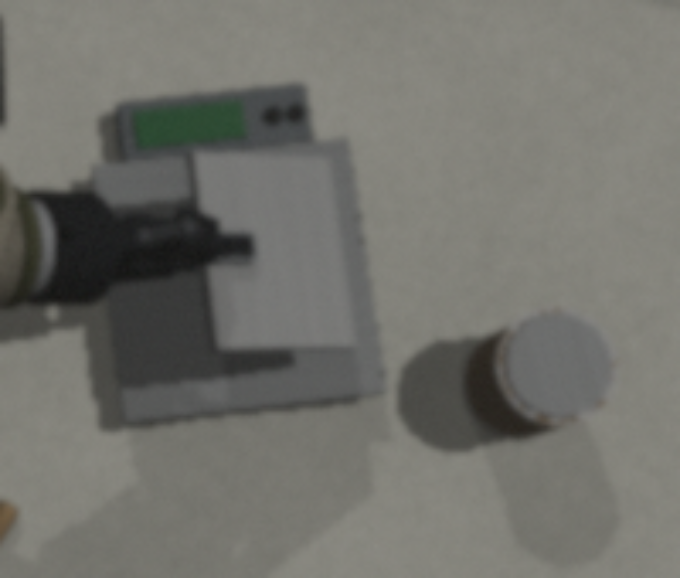

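View pics/side_12.png

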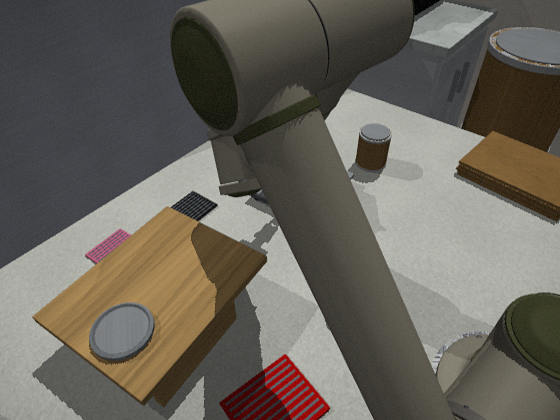

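```bash
python3 - <<'E'
from h import *
from plan import *
f=dict(np.load('pics/top_12.npz'))
px=lambda u,v:(270+u/3.4,120+v/3.4)
q,p,R=cur(); zt=R[:,2]; xt=R[:,0]; yt=R[:,1]
for nm,s,uv in [('far',.253,[(333,147),(355,347)]),('near',.133,[(196,153),(216,347)])]:
    c=p+zt*s+xt*.004
    for k,(u,v) in zip((-1,1),uv):
        e=c+yt*.07*k; m=onplane(f,*px(u,v),e[2]); print(nm,'pred',e,'meas',m, 'tool-diff mm',(R.T@(m-e))*1000)
S=[onplane(f,*px(u,v),.035)[:2] for u,v in[(92,168),(346,140),(382,392),(124,424)]]
print(S,np.mean(S,0),[np.linalg.norm(S[i]-S[i-1]) for i in range(4)])
E
```

```text
far pred [ 0.665 -0.265  0.103] meas [ 0.671 -0.27   0.103] tool-diff mm [ 2.486 -5.898  4.736]
far pred [ 0.525 -0.279  0.103] meas [ 0.524 -0.28   0.103] tool-diff mm [0.431 1.646 0.807]
near pred [ 0.654 -0.16   0.159] meas [ 0.651 -0.164  0.159] tool-diff mm [1.772 3.008 3.337]
near pred [ 0.515 -0.174  0.159] meas [ 0.516 -0.174  0.159] tool-diff mm [ 0.325 -0.784  0.619]
[array([ 0.674, -0.098]), array([ 0.696, -0.294]), array([ 0.5  , -0.313]), array([ 0.477, -0.119])] [ 0.587 -0.206] [np.float64(0.19810107763076254), np.float64(0.19716142641894155), np.float64(0.19647508447832937), np.float64(0.19533060727605545)]
```

```bash
python3 -m handwheel '[[[0,0,0,-0.2,0,0.106,4],[0,0,0,-0.3,0,0.158,4],[0,0,0,-0.27,0,0.142,4],[0,0,0,-0.15,0,0.08,4],[0,0,0,-0.08,0,0.042,4],[0,0,0,0,0,0,4]]]'; python3 -m handwheel '[[[0,0,0,-0.02,0,0.011,4],[0,0,0,0,0,0,4]]]';python3 -m handwheel '[[[0,0,0,-0.02,0,0.011,4],[0,0,0,0,0,0,4]]]'
```

```text
time_s: 19.8
tcp_pos: [0.5721, -0.0478, 0.1602]
orientation: [[0.044, -0.995, 0.088], [-0.465, -0.099, -0.88], [0.884, -0.002, -0.467]]
ft_force: [-0.4, -0.4, -1.5]
grip_width: 0.0074
time_s: 20.0
tcp_pos: [0.5721, -0.0477, 0.1597]
orientation: [[0.043, -0.995, 0.089], [-0.465, -0.099, -0.88], [0.884, -0.003, -0.467]]
ft_force: [-0.0, 0.1, -1.4]
grip_width: 0.0075
time_s: 20.2
tcp_pos: [0.572, -0.0476, 0.1582]
orientation: [[0.044, -0.995, 0.089], [-0.465, -0.099, -0.88], [0.884, -0.003, -0.467]]
ft_force: [0.1, 0.1, -1.0]
grip_width: 0.007
```

```bash
python3 -m handwheel '[[[0,0,0,-0.02,0,0.011,4],[0,0,0,0,0,0,4]]]'|grep -E 'tcp|ft';python3 -m handwheel '[[[0,0,0,-0.02,0,0.011,4],[0,0,0,0,0,0,4]]]'|grep -E 'tcp|ft'; python3 - <<'E'
from h import *
grab('side','13');f=grab('top','13');grab('wrist','13')
im=f['image'][120:290,270:470];cv2.imwrite('pics/t13c.png',cv2.resize(im[:,:,::-1],None,fx=3.4,fy=3.4))
E
```

```text
tcp_pos: [0.5721, -0.0476, 0.1571]
ft_force: [0.2, 0.8, 0.9]
tcp_pos: [0.5722, -0.0476, 0.1565]
ft_force: [-0.4, 2.3, 4.3]
```

View pics/t13c.png

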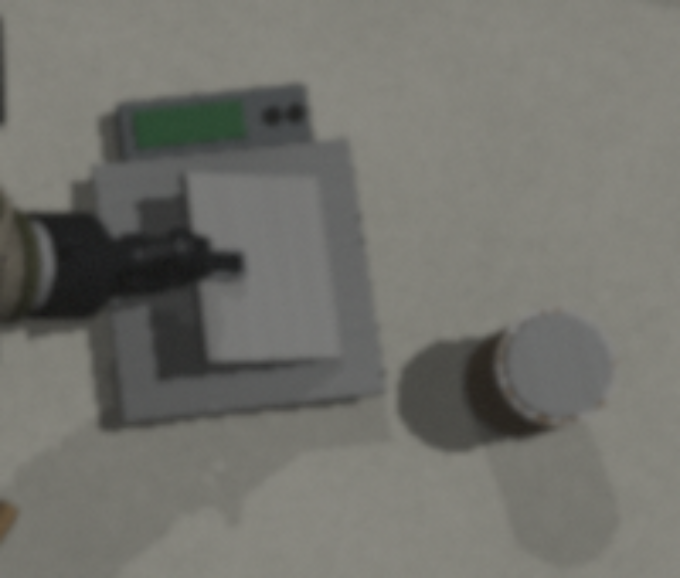

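View pics/wrist_13.png

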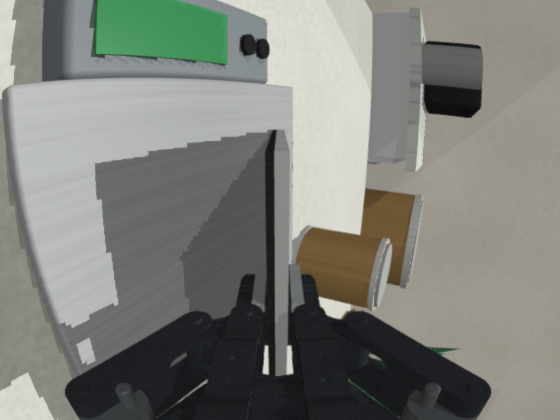

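```bash
python3 -m handwheel '[[[0,0,0,0,0,0,12],[0,0,0,0,0,0,16],[0,0,0,0,0,0,22],[0,0,0,0,0,0,28],[0,0,0,0,0,0,34],[0,0,0,0,0,0,40],[0,0,0,0,0,0,46],[0,0,0,0,0,0,50],[0,0,0,0,0,0,50],[0,0,0,0,0,0,50]]]'; python3 - <<'E'
from h import *
grab('side','14');f=grab('top','14');grab('wrist','14')
im=f['image'][120:290,270:470];cv2.imwrite('pics/t14c.png',cv2.resize(im[:,:,::-1],None,fx=3.4,fy=3.4))
E
```

```text
time_s: 21.75
tcp_pos: [0.572, -0.0476, 0.1558]
orientation: [[0.044, -0.995, 0.089], [-0.465, -0.099, -0.88], [0.884, -0.002, -0.467]]
ft_force: [0.1, -0.9, -0.1]
grip_width: 0.05
```

View pics/t14c.png

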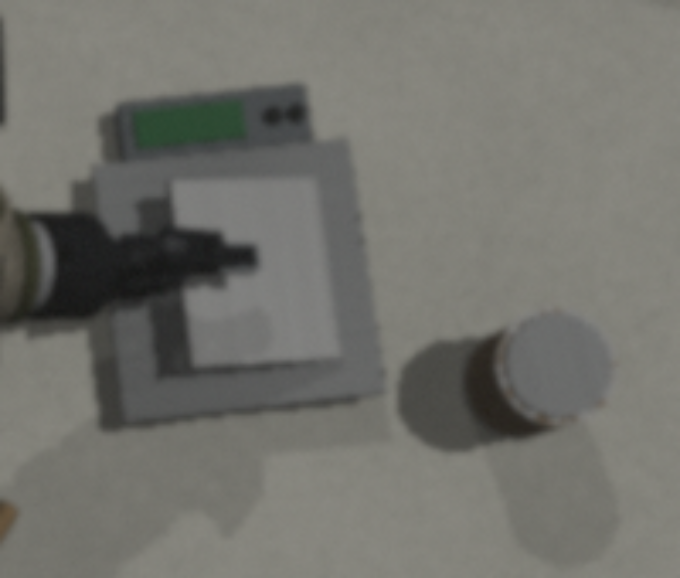

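View pics/wrist_14.png

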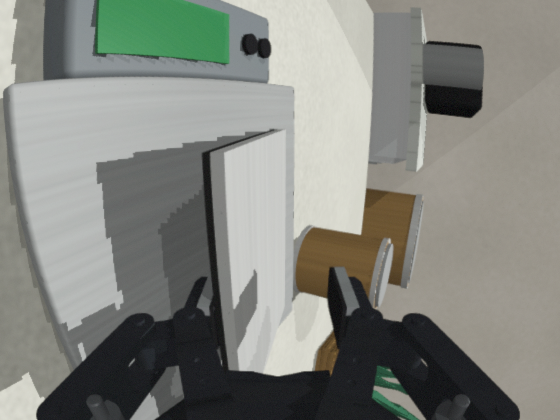

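```bash
python3 - <<'E'
from plan import *
q,p,R=cur()
a=sim(q,p,R,[[0,0,0,-.071,0,.037]]+[[0,0,0,-.46,0,-.87]]*2)
sim(*a,[[0,0,0,.8,0,-.4]]*3)
E
```

```text
maxdq/row [0.088 0.007 0.012 0.058 0.062 0.016] min [-0.163  0.773  1.566 -1.377  1.055  2.233] max [ 0.012  0.783  1.578 -1.265  1.177  2.269]
end [ 0.012  0.783  1.566 -1.265  1.177  2.269] [0.562 0.05  0.152] [ 0.089 -0.88  -0.467]
maxdq/row [0.002 0.074 0.04  0.034 0.037 0.1  ] min [ 0.007  0.578  1.478 -1.265  1.177  1.975] max [ 0.012  0.783  1.566 -1.169  1.275  2.269]
end [ 0.007  0.578  1.478 -1.169  1.275  1.975] [0.562 0.047 0.286] [ 0.089 -0.88  -0.467]
```

```bash
python3 -m handwheel '[[[0,0,0,-0.07,0,0.037,50],[0,0,0,0,0,0,50],[0,0,0,-0.46,0,-0.87,50],[0,0,0,-0.46,0,-0.87,50],[0,0,0,0,0,0,50],[0,0,0,0,0,0,50]]]'; python3 - <<'E'
from h import *
grab('side','15');f=grab('top','15');grab('wrist','15')
im=f['image'][120:290,270:470];cv2.imwrite('pics/t15c.png',cv2.resize(im[:,:,::-1],None,fx=3.4,fy=3.4))
E
```

```text
time_s: 22.5
tcp_pos: [0.5623, 0.0512, 0.1518]
orientation: [[0.045, -0.995, 0.091], [-0.465, -0.101, -0.88], [0.884, -0.002, -0.467]]
ft_force: [0.2, -0.4, 0.3]
grip_width: 0.0501
```

View pics/t15c.png

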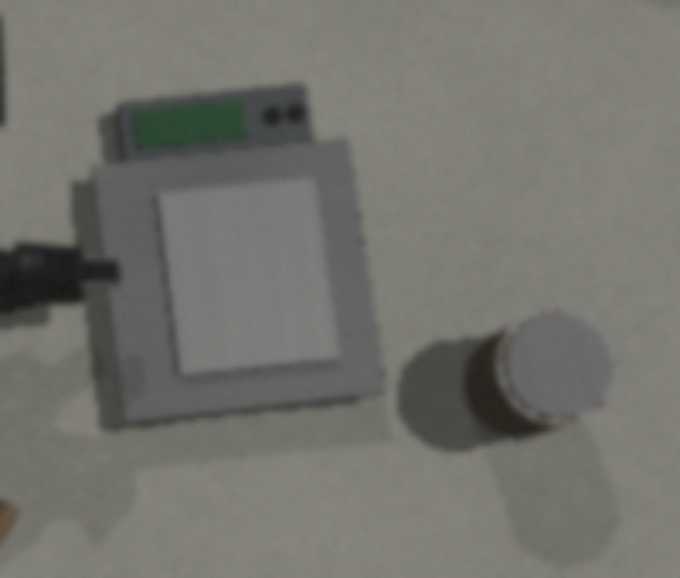

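View pics/wrist_15.png

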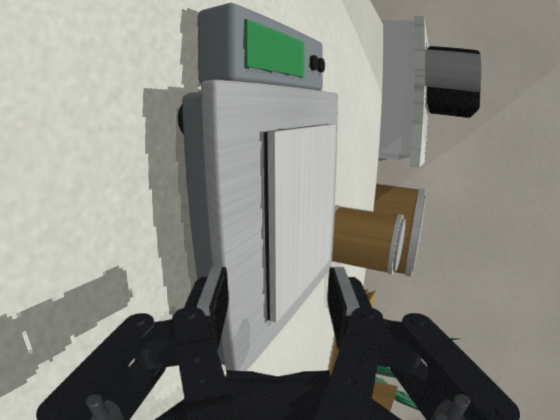

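The plate lies flat on the scale, aluminium side up. In the crop its corners are about (160,193), (318,179), (339,359) and (180,376). I'll raise the arm clear, then measure.

```bash
python3 -m handwheel '[[[0,0,0,0.7,0,-0.4,50],[0,0,0,0.7,0,-0.4,50],[0,0,0,0,0,0,50],[0,0,0,0,0,0,50],[0,0,0,0,0,0,50]]]'; python3 - <<'E'
from h import *
f=grab('top','16');grab('side','16')
im=f['image'][120:290,270:470];cv2.imwrite('pics/t16c.png',cv2.resize(im[:,:,::-1],None,fx=3.4,fy=3.4))
px=lambda u,v:(270+u/3.4,120+v/3.4)
def quad(z,ps):
    A=np.array([onplane(f,*px(*p),z)[:2] for p in ps]);d=A[0]-A[3]+A[1]-A[2]
    return A.mean(0),np.degrees(np.arctan2(d[1],d[0])),[np.linalg.norm(A[i]-A[i-1]).round(4) for i in range(4)]
a=quad(.043,[(160,193),(318,179),(339,359),(180,376)]);b=quad(.035,[(92,168),(346,140),(382,392),(124,424)])
print(a,b,(a[0]-b[0])*1000)
hsv=cv2.cvtColor(f['image'],cv2.COLOR_RGB2HSV);m=((hsv[:,:,1]<40)&(hsv[:,:,2]>112)).astype(np.uint8)
M=np.zeros_like(m);M[165:235,308:374]=1
cs,_=cv2.findContours(cv2.morphologyEx(m*M,cv2.MORPH_OPEN,np.ones((3,3))),0,1);c=max(cs,key=cv2.contourArea)
Pp=np.array([onplane(f,u,v,.043)[:2]*1000 for u,v in c[:,0]],np.float32);print(cv2.minAreaRect(Pp))
E
```

```text
time_s: 23.15
tcp_pos: [0.5617, 0.0522, 0.2315]
orientation: [[0.045, -0.995, 0.087], [-0.465, -0.098, -0.88], [0.884, -0.001, -0.467]]
ft_force: [-0.2, 0.6, -0.0]
grip_width: 0.0499
(array([ 0.58761541, -0.21470429]), np.float64(4.713398752360638), [np.float64(0.1408), np.float64(0.1212), np.float64(0.139), np.float64(0.1199)]) (array([ 0.58662617, -0.20578303]), np.float64(5.962208945620199), [np.float64(0.1981), np.float64(0.1972), np.float64(0.1965), np.float64(0.1953)]) [ 0.98923748 -8.92126688]
((589.78759765625, -213.75787353515625), (138.3677215576172, 117.376708984375), 5.9224162101745605)
```

View pics/t16c.png

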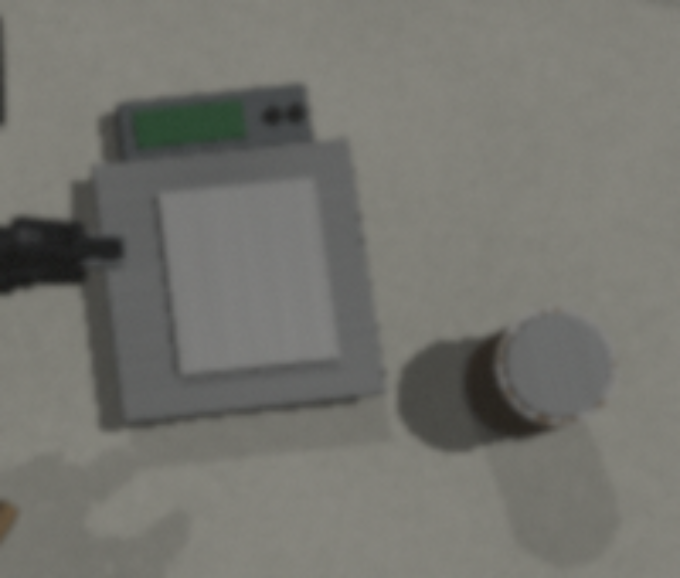

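View pics/side_16.png

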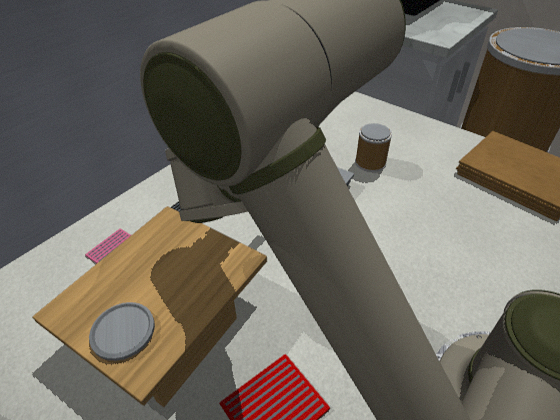

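The plate is about 9 mm off centre and within about 1° of square, inside the 25 mm and 11° limits. The lid and drum haven't moved and the gripper is clear, so I'll hand it in.

```bash
python3 -c "
from cell import ctrl
o=ctrl.get_obs();print(o['joint_velocities'].round(3),o['ft_force']);print(ctrl.finish_job())"
```

```text
[ 0.004 -0.001 -0.004  0.     0.002 -0.003] [-0.11817719  0.16324519 -0.89319472]
the job is handed in; nothing more can be done
None
```

The plate is lying rubber side down on the scale, close to centred and square. I handed the job in at about 23 s of the 58 s allowed; handing in gives no verdict.

- **What I did:** I pushed the plate about 48 mm out over the riser's open edge with the open fingers and gripped the overhang from the scale side. I then turned it over in the air by swinging the tool down and round. I set its far edge on the scale, opened the jaws so it sank onto the lower finger, and pulled the finger out quickly.
- **Last checks on the plate:** The top camera shows the aluminium face up, with the middle about 8–9 mm from the centre of the scale (limit 25 mm). It is within about 1.3° of square (limit 11°). The two measuring methods differed by about 2 mm and 1°.
- **Last checks on the rest:** By eye, the lid and drum look unmoved in the camera pictures; I did not measure them again. The arm was clear and still, with force readings at noise level.
- **Shortfall:** I left the 9 mm offset as it was, since it is well inside the limit.

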